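# Change over the twin water strainers

## Robot

A 6-joint arm with a two-finger parallel gripper is mounted at the origin on the work surface. World frame = base frame: x ahead of the robot, y to its left, z up, the work surface at z = 0. Lengths are in m, angles in rad, forces in N, time in s.
With the tool pointing down it reaches from about 0.3 to 0.825 m from the base axis. Payload 5.4 kg.
Tool frame: the origin (TCP) lies midway between the tips of the shut fingers; the grasp point (between the pads) lies tcp_to_grasp behind it (tcp_to_grasp is the distance from the TCP to the grasp point, in m); x points along the fingers, y is the direction in which the jaws open and shut, and the axes are right-handed (so a half turn about x gives the same grasp; the last joint's range is limited). The gripper opens to 92 mm and grips with 3 to 60 N. Pads are 20 mm wide; open, the fingers measure 128 mm over their backs; the gripper's body (75 mm by 189 mm) begins 69 mm behind the grasp point.
Start: joints at [-1.494, 0.158, 1.597, -0, 1.386, -0.21], TCP at [0.163, -0.552, 0.215] pointing down, gripper open.
Joint ranges: [-2.91, 2.91], [-0.94, 2.29], [0.18, 2.7], [-1.29, 4.43], [0.17, 2.64], [-3, 3]. Speed limits (rad/s): [2.57, 2.57, 3.14, 3.14, 3.14, 3.14].

## Interface

Orientations are given as [roll, pitch, yaw] about the fixed x, y, z axes, in that order (R = Rz(yaw) Ry(pitch) Rx(roll)).
In Python, from station import * gives the robot as it stands.
- The arm moves only by the tool play_rows, never from a script. Its argument "commands" is one flat list of numbers, 7 for each row, row after row: the finger opening in m, from 0 to 0.0919, then the shift along the tool's x, y, z in m, then the turn, a rotation vector about the tool's x, y, z in rad. In form: [fingers, dx, dy, dz, rx, ry, rz, fingers, dx, dy, dz, rx, ry, rz, ...]. A call has 1 to 12 rows; each row shifts and turns the pose as measured when the row begins, along the tool's axes as they then stand; what a row does not reach is not made up. A row lasts 1/12 s, in which the tool goes at most 41.7 mm and 7.16 degrees, less where a joint would pass 70% of its speed; a pose out of reach is approached as far as the arm can. A call with a gripper value outside its range is refused whole. The fingers move at their own pace and stop on an object; "squeeze" is the grip in N (left out, the last holds). Time passes only in rows, so rows that do not move let the fingers close. It gives the time, the measured TCP pose, the force and the opening at its end, in the units of the state.
- get_state(): the state, without advancing time (a new reading comes with each control period).
- read_camera(name): name is "scene" or "top"; returns a dict with "pixels" (384x512x3 uint8, red, green, blue), "depth" (384x512 float32, m along the optical axis (not along the pixel's ray), 0 where there is no reading), "fovy" (degrees; the focal length in pixels is half the picture's height over the tangent of half this angle, whatever the lens; pixels are square), "cx", "cy" (the principal point, pixels), "extrinsics" (4x4, takes a point from camera to world coordinates). Camera axes: x right, y down, z forward; pixel columns grow to the right and rows downward; lengths in m; the calibration is good to about 2 mm. A picture is of the moment at which its call begins.
- finish_job(): hands the job in, once; it reports no verdict.
Trained networks look in a picture, given as the dict that the camera call returned (one of the last four; its "shot" number tells which), for a name from the list of things; names that differ only in an ending like _2 or _b are one class to them, and where a whole thing is asked for, a point or a joint stands for the part that bears it (a point fixed in the world has none). Each returns a list of dicts, best first, with "score" (0 to 1); they miss things now and then, are a little off and sometimes report something else, mostly with a low value. They report only what shows in the picture. A call takes as long as a camera call.
- boxes_of(picture, target): "centre" ([column, row] in pixels, amid what is visible of it).
- masks_of(picture, target): "pixels" (384x512 bool, what is visible of it) and "centre" ([column, row] in pixels, amid what is visible of it).
The state is a dict: "clock": time; "joints": joint angles; "qd": joint speeds; "effort": joint torques, N m; "tcp_pos": TCP position; "orientation": TCP orientation; "ft_force": force on the tool from outside, world axes, zero at the start; "torque": the same for the moment, N m; "finger_gap": opening from 0.0 (shut) to 1.0 (fully open).
Only numpy, scipy, OpenCV 4.12 (cv2) and the standard library are available. Lean on these libraries where they do the work, as an engineer would, in place of code of your own. Each camera call takes 0.05 s, during which the arm holds its last target.

## Task

Change the water over from the running strainer to the standby one: first push the lever of the standby line (the shut line that has a strainer) round until it lies in line with its pipe, fully open, and only then push the lever of the running strainer's line round until it stands square across its pipe, fully shut. Just push the levers with a fingertip, without gripping or forcing them; leave the bypass (the plain line without a strainer) shut, and do not disturb the other things on the bench.

Things in the scene. Friction and masses are not known exactly. Their poses are not given: they have to be found in the camera images.
- set_base: the fixed strainer set: grey board 420 x 520 x 18 mm, two header pipes along its y, three lines across it at y = -160, 0, +160 mm (which line is where varies). Origin on the bench under the middle valve; x runs from the inlet header (x = -150) to the outlet header (x = +190), z up. Pipes 33 mm thick, centreline 75 mm up. A 64 mm gauge stands at x = 190, y = 215, its top 190 mm up
- running_line: the line in service: steel pipe, brass ball valve and, beyond it, a brass Y strainer with a capped leg slanting to the line's -y. Origin: the valve's centre on the pipe's centreline, 75 mm above the bench; x along the pipe away from the inlet header, z up. Within 130 mm of a valve, only stems and levers reach higher than 102 mm above the bench
- standby_line: the standby line: the same parts and axes as running_line, also with a Y strainer
- bypass_line: the bypass: the same pipe, valve, lever and axes, but a plain pipe with no strainer
- running_pivot (a point): the point on the turning axis (vertical) of the running line's lever, level with the middle of its grip, 134 mm above the bench
- standby_pivot (a point): the same point of the standby line's lever
- bypass_pivot (a point): the same point of the bypass lever
- running_end (a point): middle of the outer end face of the running line's lever, 112 mm from its pivot. All levers are alike: a flat steel strip 18 mm wide at the stem, then a black grip 20 mm wide and 72 mm long (from 40 to 112 mm from the pivot), its underside 126 mm and its top 142 mm above the bench
- standby_end (a point): the same point of the standby line's lever
- bypass_end (a point): the same point of the bypass lever
- running_lever (a joint): lever angle, rad: 0 = fully open, in line with the pipe, pointing to the line's -x (to the inlet header); 1.571 = fully shut, square across, pointing to the line's +y. Shuts clockwise seen from above; hard stops at both ends; turns stiffly (0.45 N m, about 6 N at the middle of the grip) and stays where it is left. Starts open, within 0.1 of 0
- standby_lever (a joint): the same for the standby line's lever; it starts shut, between 1.47 and 1.571
- bypass_lever (a joint): the same for the bypass lever; it starts shut, between 1.47 and 1.571, and stays so
- spare_screen: bystander: a dark mesh tube 26 mm across and 62 mm tall, standing on the bench beside the board's -y edge; origin under its centre
- tape_roll: bystander: a white roll of thread tape, 56 mm across, 19 mm high, lying on the board between two lines; origin under its centre
- water_bottle: bystander: a clear water bottle 64 mm across, 205 mm tall, on the bench beside the board's +y edge; origin under its centre
- paste_jar: bystander: a jar 72 mm across, 75 mm tall, on the bench beside the board's -y edge; origin under its centre
- pipe_wrench: bystander: a steel wrench 160 mm long lying along x on the board between two lines; origin under its middle
- pvc_elbow: bystander: a white pipe elbow about 52 mm tall on the bench beside the board's +y edge; origin under its upright leg

How it is judged:
On the way, in this order (a step that is already met when the one before it is completed fails the run):
1. the standby line is fully open (its lever within 0.14 rad of in line) while the running line is still open (value of joint standby_lever below 0.14 rad and value of joint running_lever below 0.3 rad), for 0.2 s.
2. the running line is fully shut (its lever within 0.14 rad of square across) (value of joint running_lever above 1.43 rad), for 0.2 s.
At the end, for the whole second after the job is handed in: The standby line's lever lies in line with its pipe (within 0.14 rad, 8 degrees), the running line's lever stands square across its pipe (within 0.14 rad), the bypass lever is still across its pipe, and all are at rest (value of joint standby_lever below 0.14 rad and value of joint running_lever above 1.43 rad and value of joint bypass_lever above 1.35 rad and velocity of joint standby_lever between -0.05 and 0.05 rad/s and velocity of joint running_lever between -0.05 and 0.05 rad/s); the robot touches nothing.
It fails at once if the running line was shut down (lever past 0.4 rad) before the standby line was open (value of joint running_lever above 0.4 rad and value of joint standby_lever above 0.3 rad).
It fails at once if the bypass lever was moved off shut (value of joint bypass_lever below 1.35 rad).
It fails at once if a lever or line was gripped or forced (over 40 N between fingers and line) (contact force between the fingers and running_line above 40 N or contact force between the fingers and standby_line above 40 N or contact force between the fingers and bypass_line above 40 N).
It fails at once if a bystander was moved by more than 20 mm, or lifted or knocked over (distance of any of spare_screen, tape_roll, water_bottle, paste_jar, pipe_wrench, pvc_elbow from where it was at the start of the episode above 0.02 m or angle between any of spare_screen, water_bottle, paste_jar, pvc_elbow's own z axis and vertical above 0.4 rad).
It also fails if it takes over 58 s, if anything falls off the work surface, if the arm or the gripper's body presses on something with over 40 N, if the wrist force passes 120 N, or if a joint passes its speed limit or range.

## Working session

There is one attempt and no reset: what is moved stays moved. The work goes in short steps, Python scripts to look and compute and a tool call to move; the robot and the scene stay as the last step left them, time stands still between calls to the robot, and variables do not carry over. Pictures are saved under pics/ and viewed, and the job is handed in when it is done.

Besides the shell and the picture viewer there is one more tool, called after "Emit:" by a JSON object that holds its "api" and its "payload", one argument or row to a line. play_rows: Moves the arm, as the interface text tells. Its arguments: {"type":"object","properties":{"commands":{"type":"array"},"squeeze":{"type":"number"}},"required":["commands"]}

```bash
mkdir -p pics
cat > h.py <<'E'
from station import *
import numpy as np, cv2
def save(p,n): cv2.imwrite(f'pics/{n}.png',cv2.cvtColor(p['pixels'],cv2.COLOR_RGB2BGR))
def world(p):
    d=p['depth'];H,W=d.shape;f=H/2/np.tan(np.radians(p['fovy'])/2)
    u,v=np.meshgrid(np.arange(W),np.arange(H))
    P=np.stack([(u-p['cx'])/f*d,(v-p['cy'])/f*d,d,np.ones_like(d)],-1)
    return (P@p['extrinsics'].T)[...,:3]
def proj(p,x):
    H=p['depth'].shape[0];f=H/2/np.tan(np.radians(p['fovy'])/2)
    c=np.linalg.inv(p['extrinsics'])@np.r_[x,1]
    return c[0]/c[2]*f+p['cx'],c[1]/c[2]*f+p['cy']
E
python3 - <<'E'
from h import *
s=get_state();print({k:np.round(v,3).tolist() for k,v in s.items()})
for n in('top','scene'):
    p=read_camera(n);save(p,n+'1');W=world(p);np.save(n+'1.npy',W)
    for t in ['set_base','running_line','standby_line','bypass_line','running_lever','standby_lever','bypass_lever','running_pivot','running_end','standby_pivot','standby_end','bypass_pivot','bypass_end','spare_screen','tape_roll','water_bottle','paste_jar','pipe_wrench','pvc_elbow']:
        for b in boxes_of(p,t)[:2]:
            c,r=b['centre'];print(n,t,round(b['score'],2),np.round(b['centre']).tolist(),np.round(W[int(r),int(c)],3).tolist())
E
```

```text
{'clock': 0.0, 'joints': [-1.494, 0.159, 1.598, -0.0, 1.386, -0.21], 'qd': [-0.001, 0.0, -0.001, -0.0, -0.0, 0.001], 'effort': [0.001, -38.558, -32.211, 0.07, 0.038, -0.0], 'tcp_pos': [0.163, -0.551, 0.214], 'orientation': [-1.776, 1.569, 1.652], 'ft_force': [0.623, 0.203, -0.842], 'torque': [-0.055, 0.02, -0.034], 'finger_gap': 1.002}
top set_base 0.7 [256.0, 205.0] [0.555, -0.054, 0.084]
top running_line 0.93 [200.0, 196.0] [0.581, 0.093, 0.086]
top standby_line 0.66 [322.0, 203.0] [0.56, -0.227, 0.093]
top standby_line 0.58 [200.0, 232.0] [0.484, 0.088, 0.143]
top bypass_line 0.83 [263.0, 211.0] [0.539, -0.067, 0.132]
top running_lever 0.9 [201.0, 231.0] [0.486, 0.085, 0.142]
top standby_lever 0.54 [306.0, 211.0] [0.538, -0.174, 0.139]
top bypass_lever 0.7 [244.0, 214.0] [0.528, -0.022, 0.14]
top running_pivot 0.68 [128.0, 166.0] [0.649, 0.267, 0.14]
top running_pivot 0.65 [204.0, 198.0] [0.575, 0.083, 0.087]
top running_end 0.67 [201.0, 232.0] [0.486, 0.085, 0.142]
top standby_pivot 0.79 [324.0, 206.0] [0.55, -0.227, 0.117]
top standby_end 0.75 [306.0, 210.0] [0.538, -0.174, 0.13
[... 1560 characters left out ...]
t 0.43 [326.0, 145.0] [0.664, 0.257, 0.12]
scene standby_end 0.86 [203.0, 238.0] [0.54, -0.194, 0.135]
scene bypass_pivot 0.65 [236.0, 217.0] [0.56, -0.072, 0.098]
scene bypass_end 0.53 [240.0, 193.0] [0.547, -0.03, 0.135]
scene spare_screen 0.68 [144.0, 334.0] [0.525, -0.415, 0.051]
scene spare_screen 0.6 [238.0, 255.0] [0.589, -0.124, 0.018]
scene tape_roll 0.57 [215.0, 247.0] [0.527, -0.131, 0.023]
scene water_bottle 0.73 [326.0, 146.0] [0.666, 0.258, 0.116]
scene pipe_wrench 0.7 [216.0, 203.0] [0.452, 0.002, 0.026]
scene pipe_wrench 0.44 [211.0, 272.0] [0.586, -0.24, 0.091]
scene pvc_elbow 0.72 [286.0, 155.0] [0.551, 0.243, 0.053]
scene pvc_elbow 0.44 [246.0, 159.0] [0.499, 0.098, 0.127]
```

Run:
```python
from h import *
a=cv2.imread('pics/top1.png')
cv2.imwrite('pics/top1b.png',cv2.resize(a[110:290,100:410],None,fx=2.5,fy=2.5,interpolation=cv2.INTER_CUBIC))
W=np.load('top1.npy').reshape(-1,3)
# lever points: top 142
m=(W[:,2]>.128)&(W[:,2]<.150)&(W[:,0]>.38)&(W[:,0]<.62)&(W[:,1]>-.35)&(W[:,1]<.2)
P=W[m]
for lo,hi in((-.35,-.12),(-.12,.03),(.04,.2)):
    Q=P[(P[:,1]>lo)&(P[:,1]<hi)];c=Q[:,:2].mean(0);r=cv2.minAreaRect(Q[:,:2].astype(np.float32));u,s,v=np.linalg.svd(Q[:,:2]-c)
    t=(Q[:,:2]-c)@v[0]
    print(len(Q),c,np.degrees(np.arctan2(v[0][1],v[0][0])),c+v[0]*t.min(),c+v[0]*t.max(),r)
# pipes
m=(W[:,2]>.08)&(W[:,2]<.096)
```

```text
260 [ 0.5345353  -0.16801911] -85.51212989616864 [ 0.5310758  -0.12394266] [ 0.54026374 -0.24100335] ((0.5359779000282288, -0.18247419595718384), (0.020022956654429436, 0.11741171032190323), 4.183468818664551)
246 [ 0.53456065 -0.0107795 ] -86.20796407922327 [0.53182185 0.03054196] [ 0.53930439 -0.08235038] ((0.5358443856239319, -0.025914236903190613), (0.01991203986108303, 0.11305538564920425), 3.356743574142456)
263 [0.47081589 0.08727867] 177.2787639513387 [0.54563561 0.08372246] [0.42778583 0.0893239 ] ((0.4867444634437561, 0.08732740581035614), (0.019974855706095695, 0.11798877269029617), 87.1759033203125)
```

View pics/top1b.png

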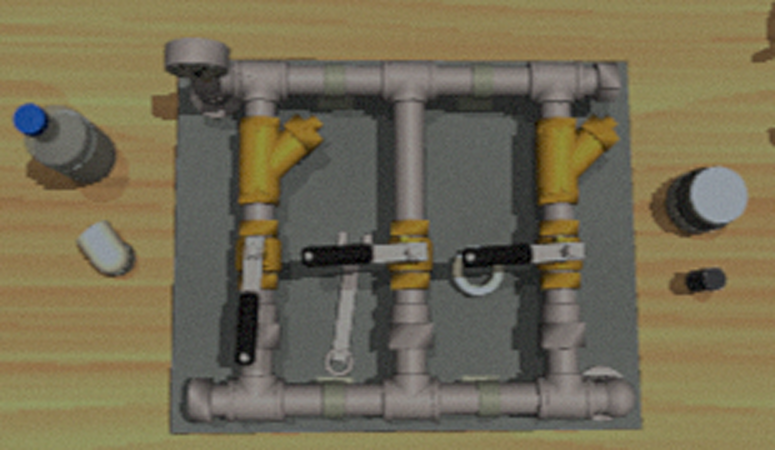

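View pics/scene1.png

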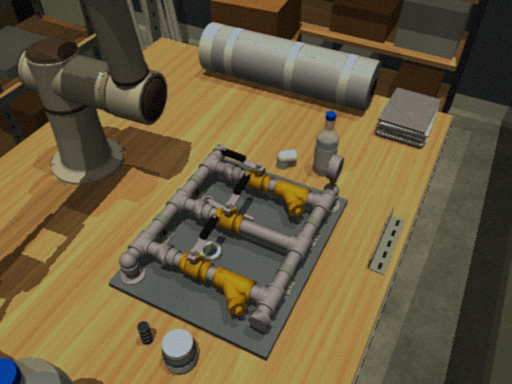

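Run:
```python
from h import *
from scipy.spatial.transform import Rotation as R
s=get_state();print(R.from_euler('xyz',s['orientation']).as_matrix().round(3));
import station;print([k for k in dir(station) if k[0]!='_'], getattr(station,'tcp_to_grasp',None))
W=np.load('top1.npy').reshape(-1,3)
# line pipes: top ridge z ~ .0915
for y0 in(.09,-.07,-.232):
    m=(W[:,2]>.086)&(W[:,2]<.094)&(abs(W[:,1]-y0)<.02)&(W[:,0]>.40)&(W[:,0]<.74)
    q=W[m];print(len(q),np.polyfit(q[:,0],q[:,1],1), q[:,1].mean())
for x0 in(.39,.73):
    m=(W[:,2]>.086)&(W[:,2]<.094)&(abs(W[:,0]-x0)<.02)&(W[:,1]>-.25)&(W[:,1]<.12)
    q=W[m];print(len(q),np.polyfit(q[:,1],q[:,0],1))
```

```text
[[-0.     0.283 -0.959]
 [ 0.    -0.959 -0.283]
 [-1.    -0.     0.   ]]
['PlanningError', 'boxes_of', 'finish_job', 'get_state', 'masks_of', 'read_camera', 'tcp_to_grasp'] 0.0187
824 [0.01724146 0.07558259] 0.08577047834534542
989 [-0.00237056 -0.07168924] -0.0730447134824477
1007 [ 0.00436301 -0.23482674] -0.23234409769471914
1273 [-0.00328737  0.38919139]
1101 [-0.00675939  0.72722193]
```

Emit:
{"api": "play_rows", "payload": {
  "commands": [0,0,0,0,0.1,0,0,0,0,0,0,0.1,0,0,0,0,0,0,0.087,0,0,0,0,0,0,0,0,0]
}}

```text
clock: 2.33
tcp_pos: [0.1626, -0.5515, 0.2146]
orientation: [-1.483, 1.571, 1.646]
ft_force: [-0.7, 0.1, 0.0]
finger_gap: 0.73
```

```bash
cat >> h.py <<'E'
from scipy.spatial.transform import Rotation as R
def where():
    s=get_state();M=R.from_euler('xyz',s['orientation']).as_matrix()
    print(s['clock'],np.round(s['tcp_pos'],4),s['ft_force'].round(1) if hasattr(s['ft_force'],'round') else s['ft_force'],s['finger_gap']);return np.array(s['tcp_pos']),M
def go(t):
    p,M=where();print('tool delta',(M.T@(np.array(t)-p)).round(4))
E
python3 - <<'E'
from h import *
p,M=where();print(M.round(3));go([.575,-.155,.215])
E
```

```text
2.3333 [ 0.1626 -0.5515  0.2146] [-0.7  0.1  0. ] 0.7303176024885587
[[-0.    -0.013 -1.   ]
 [ 0.    -1.     0.013]
 [-1.    -0.     0.   ]]
2.3333 [ 0.1626 -0.5515  0.2146] [-0.7  0.1  0. ] 0.7303176024885587
tool delta [-4.000e-04 -4.018e-01 -4.072e-01]
```

Emit:
{"api": "play_rows", "payload": {
  "commands": [0,0,-0.025,-0.025,0,0,0,0,0,-0.028,-0.028,0,0,0,0,0,-0.028,-0.028,0,0,0,0,0,-0.028,-0.028,0,0,0,0,0,-0.028,-0.028,0,0,0,0,0,-0.028,-0.028,0,0,0,0,0,-0.028,-0.028,0,0,0,0,0,-0.028,-0.028,0,0,0,0,0,-0.028,-0.028,0,0,0,0,0,-0.028,-0.028,0,0,0,0,0,-0.028,-0.028,0,0,0,0,0,-0.028,-0.028,0,0,0]
}}

```text
clock: 3.33
tcp_pos: [0.5049, -0.2105, 0.2148]
orientation: [1.811, 1.564, -1.325]
ft_force: [0.0, -0.3, 0.2]
finger_gap: 0.009
```

Run:
```python
from h import *
go([.575,-.155,.215])
```

```text
3.3333 [ 0.5049 -0.2105  0.2148] [ 0.  -0.3  0.2] 0.008850478965817808
tool delta [-0.0004 -0.0551 -0.0704]
```

Emit:
{"api": "play_rows", "payload": {
  "commands": [0,0,-0.02,-0.025,0,0,0,0,0,-0.02,-0.025,0,0,0,0,0,-0.015,-0.02,0,0,0,0,0,0,0,0,0,0]
}}

```text
clock: 3.67
tcp_pos: [0.5813, -0.1447, 0.2149]
orientation: [2.232, 1.564, -0.884]
ft_force: [-0.4, 0.4, 0.1]
finger_gap: 0.003
```

Run:
```python
from h import *
go([.575,-.155,.117])
p=read_camera('top');save(p,'top2')
a=cv2.imread('pics/top2.png')
cv2.imwrite('pics/top2b.png',cv2.resize(a[110:290,100:410],None,fx=2.5,fy=2.5,interpolation=cv2.INTER_CUBIC))
```

```text
3.6667 [ 0.5813 -0.1447  0.2149] [-0.4  0.4  0.1] 0.0034701578990790926
tool delta [0.0979 0.0096 0.0069]
```

View pics/top2b.png

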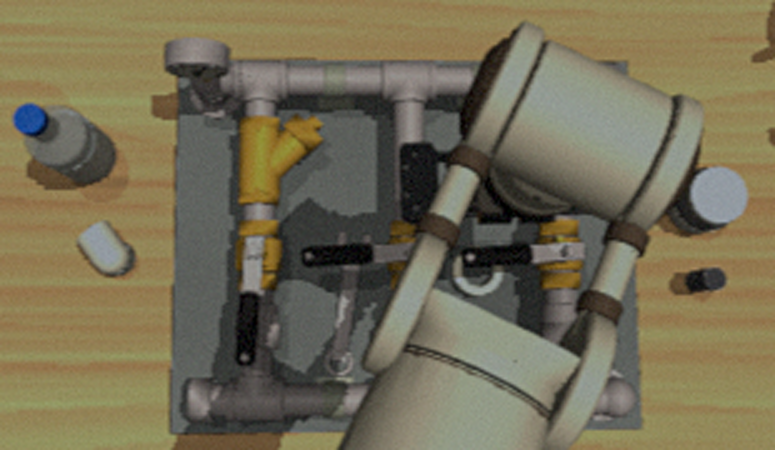

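The wrist hides the fingers. Both shut levers (at about 500,257 and 340,255 in the crop) have not moved. Next I descend on the +x side of the standby lever.

Emit:
{"api": "play_rows", "payload": {
  "commands": [0,0.025,0.005,0.003,0,0,0,0,0.025,0.005,0.003,0,0,0,0,0.025,0,0,0,0,0,0,0.018,0,0,0,0,0,0,0.003,0,0,0,0,0]
}}

```text
clock: 4.13
tcp_pos: [0.5736, -0.1617, 0.1189]
orientation: [2.13, 1.557, -0.979]
ft_force: [-0.9, 0.6, -0.0]
finger_gap: 0.006
```

```bash
cat > arc.py <<'E'
from h import *
def path(piv,phis,sgn,r=.075):
    out=[]
    for d in phis:
        f=np.radians(d);u=np.array([np.cos(f),np.sin(f)]);n=sgn*np.array([np.sin(f),-np.cos(f)])
        out.append(np.array(piv)+r*u+(.010+.010*abs(n[0])+.018*abs(n[1]))*n)
    return np.array(out)
def deltas(piv,phis,sgn,r=.075):
    p,M=where();q=path(piv,phis,sgn,r);q=np.vstack([p[:2],q])
    for a,b,d in zip(q,q[1:],phis): print(d,b.round(4),(M.T@np.r_[b-a,0]).round(4))
E
python3 - <<'E'
from arc import *
go([.575,-.155,.117])
deltas([.540,-.233],[93,100,108,116,124,132,140,148,156,164,171,177,180],1)
E
```

```text
4.1333 [ 0.5736 -0.1617  0.1189] [-0.9  0.6 -0. ] 0.006060071428310108
tool delta [ 0.0018 -0.0067 -0.0016]
4.1333 [ 0.5736 -0.1617  0.1189] [-0.9  0.6 -0. ] 0.006060071428310108
93 [ 0.557 -0.157] [-0.0002 -0.0052  0.0164]
100 [ 0.5496 -0.1552] [-0.0001 -0.0021  0.0073]
108 [ 0.5407 -0.1539] [-0.0001 -0.0015  0.0089]
116 [ 0.5313 -0.1538] [-0.0001 -0.0004  0.0094]
124 [ 0.5216 -0.155 ] [-0.0001  0.0008  0.0097]
132 [ 0.5117 -0.1575] [-0.      0.0023  0.0099]
140 [ 0.502  -0.1616] [-0.      0.0038  0.0099]
148 [ 0.4926 -0.1673] [-0.      0.0054  0.0096]
156 [ 0.4839 -0.1746] [0.     0.007  0.0089]
164 [ 0.4762 -0.1834] [0.     0.0086 0.008 ]
171 [ 0.4705 -0.1923] [0.0001 0.0087 0.006 ]
177 [ 0.4666 -0.2006] [0.0001 0.0082 0.0042]
180 [ 0.465 -0.205] [0.     0.0043 0.0017]
```

Emit:
{"api": "play_rows", "payload": {
  "commands": [0,0.001,-0.003,0.006,0,0,0,0,0,-0.002,0.006,0,0,0,0,0,-0.001,0.006,0,0,0,0,0,-0.001,0.006,0,0,0,0,0,-0.001,0.006,0,0,0,0,0,0,0,0,0,0]
}}

```text
clock: 4.63
tcp_pos: [0.5459, -0.1583, 0.1204]
orientation: [2.62, 1.541, -0.49]
ft_force: [-0.6, 0.2, -0.2]
finger_gap: 0.008
```

Run:
```python
from arc import *
deltas([.540,-.233],[108,116,124,132,140,148,156,164,171,177,180],1)
```

```text
4.6333 [ 0.5459 -0.1583  0.1204] [-0.6  0.2 -0.2] 0.007641123474099155
108 [ 0.5407 -0.1539] [-0.0002 -0.0045  0.0051]
116 [ 0.5313 -0.1538] [-0.0002 -0.0004  0.0094]
124 [ 0.5216 -0.155 ] [-0.0002  0.0008  0.0097]
132 [ 0.5117 -0.1575] [-0.0002  0.0023  0.0099]
140 [ 0.502  -0.1616] [-0.0002  0.0038  0.0099]
148 [ 0.4926 -0.1673] [-0.0002  0.0054  0.0096]
156 [ 0.4839 -0.1746] [-0.0001  0.007   0.0089]
164 [ 0.4762 -0.1834] [-0.0001  0.0086  0.008 ]
171 [ 0.4705 -0.1923] [-0.      0.0087  0.006 ]
177 [ 0.4666 -0.2006] [0.     0.0082 0.0042]
180 [ 0.465 -0.205] [0.     0.0043 0.0017]
```

Run:
```python
from h import *
p=read_camera('top');save(p,'top3');q=read_camera('scene');save(q,'sc3')
a=cv2.imread('pics/top3.png')[150:280,180:380];b=cv2.imread('pics/sc3.png')[150:330,100:320]
cv2.imwrite('pics/c3.png',np.vstack([cv2.resize(a,(600,390)),cv2.resize(b,(600,490))])[:880][::1])
cv2.imwrite('pics/c3a.png',cv2.resize(a,(600,390)));cv2.imwrite('pics/c3b.png',cv2.resize(b,(660,540)))
_,M=where();print(M.round(3))
```

```text
4.7333 [ 0.5458 -0.1587  0.1208] [0.6 0.7 0.4] 0.0018870798156284385
[[ 0.024  0.032 -0.999]
 [-0.015 -0.999 -0.032]
 [-1.     0.015 -0.024]]
```

View pics/c3a.png

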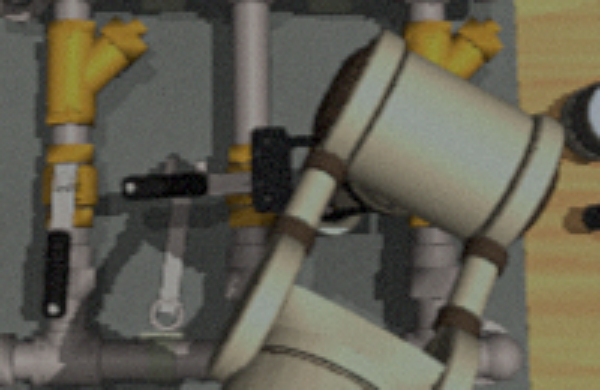

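View pics/c3b.png

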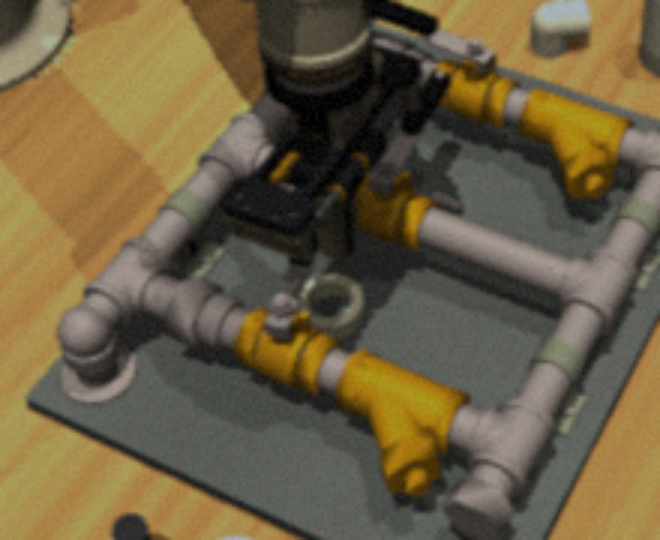

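Emit:
{"api": "play_rows", "payload": {
  "commands": [0,0.002,-0.003,0.005,0,-0.008,-0.005,0,0.002,-0.001,0.007,0,-0.008,-0.005,0,0.001,0,0.007,0,-0.008,-0.005,0,0.001,0,0.007,0,-0.004,0,0,0,0.001,0.007,0,-0.003,0,0,0,0.001,0.007,0,-0.003,0,0,0,0,0,0,0,0]
}}

```text
clock: 5.32
tcp_pos: [0.5227, -0.162, 0.1236]
orientation: [2.829, 1.532, -0.28]
ft_force: [0.2, -0.1, -0.3]
finger_gap: 0.003
```

Run:
```python
from arc import *
print(where()[1].round(3))
deltas([.540,-.233],[124,132,140,148,156,164,171,177,180],1)
```

```text
5.3167 [ 0.5227 -0.162   0.1236] [ 0.2 -0.1 -0.3] 0.003167590023627736
[[ 0.037  0.032 -0.999]
 [-0.011 -0.999 -0.033]
 [-0.999  0.012 -0.037]]
5.3167 [ 0.5227 -0.162   0.1236] [ 0.2 -0.1 -0.3] 0.003167590023627736
124 [ 0.5216 -0.155 ] [-0.0001 -0.007   0.0009]
132 [ 0.5117 -0.1575] [-0.0003  0.0023  0.0099]
140 [ 0.502  -0.1616] [-0.0003  0.0038  0.0099]
148 [ 0.4926 -0.1673] [-0.0003  0.0054  0.0096]
156 [ 0.4839 -0.1746] [-0.0002  0.007   0.0089]
164 [ 0.4762 -0.1834] [-0.0002  0.0086  0.008 ]
171 [ 0.4705 -0.1923] [-0.0001  0.0087  0.006 ]
177 [ 0.4666 -0.2006] [-0.0001  0.0082  0.0042]
180 [ 0.465 -0.205] [-0.      0.0043  0.0017]
```

Emit:
{"api": "play_rows", "payload": {
  "commands": [0,0.004,-0.006,0.004,0,-0.02,-0.005,0,0.003,-0.001,0.01,0,-0.016,-0.005,0,0.002,0.002,0.012,0,-0.012,-0.003,0,0.002,0.003,0.012,0,-0.012,0,0,0,0,0,0,0,0]
}}

```text
clock: 5.73
tcp_pos: [0.4947, -0.1628, 0.1195]
orientation: [1.662, 1.564, -1.447]
ft_force: [0.6, 0.8, 0.5]
finger_gap: 0.008
```

Run:
```python
from arc import *
print(where()[1].round(3))
deltas([.540,-.233],[132,140,148,156,164,171,177,180],1)
```

```text
5.7333 [ 0.4947 -0.1628  0.1195] [0.6 0.8 0.5] 0.007585050662362292
[[ 0.001  0.033 -0.999]
 [-0.006 -0.999 -0.033]
 [-1.     0.006 -0.001]]
5.7333 [ 0.4947 -0.1628  0.1195] [0.6 0.8 0.5] 0.007585050662362292
132 [ 0.5117 -0.1575] [-0.     -0.0047 -0.0172]
140 [ 0.502  -0.1616] [0.     0.0038 0.0099]
148 [ 0.4926 -0.1673] [0.     0.0054 0.0096]
156 [ 0.4839 -0.1746] [0.     0.007  0.0089]
164 [ 0.4762 -0.1834] [0.0001 0.0086 0.008 ]
171 [ 0.4705 -0.1923] [0.0001 0.0087 0.006 ]
177 [ 0.4666 -0.2006] [0.0001 0.0082 0.0042]
180 [ 0.465 -0.205] [0.     0.0043 0.0017]
```

Good: the tilt is corrected and the finger is at about the 146° position. I'll carry on.

Emit:
{"api": "play_rows", "payload": {
  "commands": [0,0.003,0.006,0.008,0,-0.005,0.004,0,0.002,0.009,0.009,0,-0.005,0.004,0,0.002,0.01,0.008,0,-0.005,0.006,0,0.002,0.01,0.006,0,-0.003,0.008,0,0,0,0,0,0,0]
}}

```text
clock: 6.15
tcp_pos: [0.4744, -0.1955, 0.1186]
orientation: [1.765, 1.546, -1.342]
ft_force: [0.6, -0.8, 1.1]
finger_gap: 0.009
```

Run:
```python
from arc import *
print(where()[1].round(3))
deltas([.540,-.233],[164,171,177,180],1)
```

```text
6.15 [ 0.4744 -0.1955  0.1186] [ 0.6 -0.8  1.1] 0.009014140453794266
[[ 0.006  0.035 -0.999]
 [-0.025 -0.999 -0.035]
 [-1.     0.025 -0.005]]
6.15 [ 0.4744 -0.1955  0.1186] [ 0.6 -0.8  1.1] 0.009014140453794266
164 [ 0.4762 -0.1834] [-0.0003 -0.012  -0.0022]
171 [ 0.4705 -0.1923] [0.0002 0.0086 0.006 ]
177 [ 0.4666 -0.2006] [0.0002 0.0082 0.0042]
180 [ 0.465 -0.205] [0.0001 0.0043 0.0017]
```

Emit:
{"api": "play_rows", "payload": {
  "commands": [0,0.001,0.005,0.003,0,0,-0.008,0,0.001,0.005,0.002,0,0,-0.008,0,0.001,0.004,0.001,0,0,-0.005,0,0,0,0,0,0,0]
}}

```text
clock: 6.48
tcp_pos: [0.4701, -0.2057, 0.1176]
orientation: [-2.381, 1.562, 0.797]
ft_force: [0.9, -0.3, -0.8]
finger_gap: 0.003
```

Run:
```python
from arc import *
print(where()[1].round(3))
deltas([.540,-.233],[177,180],1)
p=read_camera('top');save(p,'top4');q=read_camera('scene');save(q,'sc4')
a=cv2.imread('pics/top4.png')[150:280,180:380];b=cv2.imread('pics/sc4.png')[150:330,100:320]
cv2.imwrite('pics/c4a.png',cv2.resize(a,(600,390)));cv2.imwrite('pics/c4b.png',cv2.resize(b,(660,540)))
```

```text
6.4833 [ 0.4701 -0.2057  0.1176] [ 0.9 -0.3 -0.8] 0.003299079605648601
[[ 0.006  0.036 -0.999]
 [ 0.006 -0.999 -0.036]
 [-1.    -0.006 -0.007]]
6.4833 [ 0.4701 -0.2057  0.1176] [ 0.9 -0.3 -0.8] 0.003299079605648601
177 [ 0.4666 -0.2006] [ 0.     -0.0052  0.0033]
180 [ 0.465 -0.205] [-0.      0.0043  0.0018]
```

View pics/c4b.png

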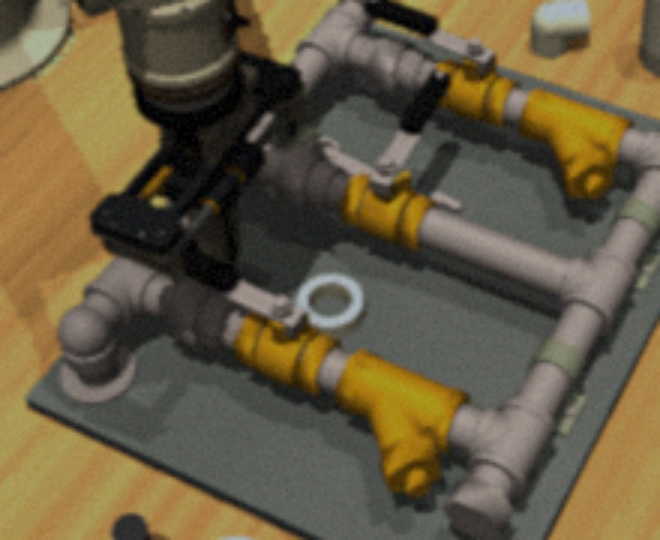

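View pics/c4a.png

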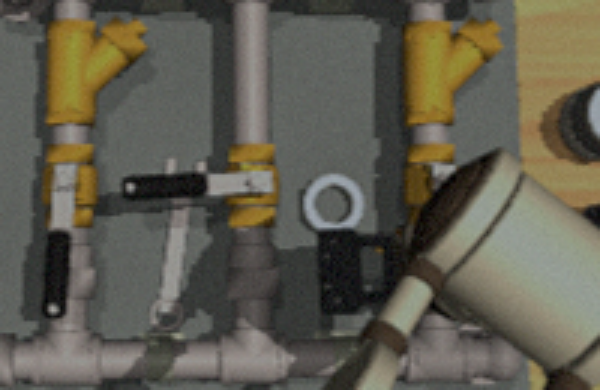

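The standby lever (about 230,290 in the scene crop) lies nearly along its pipe. I'll nudge it a little more, then back off, rise and measure.

Emit:
{"api": "play_rows", "payload": {
  "commands": [0,0,0.005,0,0,0,0,0,0,0.004,0,0,0,0]
}}

```text
clock: 6.75
tcp_pos: [0.4692, -0.2085, 0.117]
orientation: [-1.716, 1.552, 1.462]
ft_force: [1.1, 23.4, 15.0]
finger_gap: 0.005
```

Emit:
{"api": "play_rows", "payload": {
  "commands": [0,0,-0.01,0,0,0,0,0,0,-0.015,0,0,0,0,0,-0.025,-0.01,0,0,0,0,0,-0.03,0,0,0,0,0,0,-0.03,0,0,0,0,0,0,-0.01,-0.03,0,0,0,0,0,0,-0.04,0,0,0,0,0,0,-0.04,0,0,0,0,0,0,-0.04,0,0,0,0,0,0,0,0,0,0,0]
}}

```text
clock: 7.58
tcp_pos: [0.456, -0.015, 0.2158]
orientation: [-1.063, 1.551, 2.113]
ft_force: [0.0, 0.1, -0.5]
finger_gap: 0.003
```

```bash
cat >> h.py <<'E'
def levers(p):
    W=world(p).reshape(-1,3);g=p['pixels'].reshape(-1,3).max(1)
    for name,c in(('standby',(.54,-.233)),('bypass',(.54,-.073)),('running',(.54,.087))):
        d=W[:,:2]-c;rr=np.hypot(*d.T)
        m=(W[:,2]>.128)&(W[:,2]<.150)&(rr<.125)&(d[:,0]<.03)&(d[:,1]>-.03)
        Q=W[m][:,:2]
        if len(Q)<40: print(name,'few',len(Q));continue
        k=Q.mean(0);v=np.linalg.svd(Q-k)[2][0];v=v*np.sign(v@(k-c))
        print(name,len(Q),'angle from -x toward +y: ',round(np.arctan2(v[1],-v[0]),3),'end',(k+v*((Q-k)@v).max()).round(4))
E
python3 - <<'E'
from arc import *
print(where()[1].round(3))
p=read_camera('top');save(p,'top5');levers(p)
cv2.imwrite('pics/c5a.png',cv2.resize(cv2.imread('pics/top5.png')[110:290,100:410],None,fx=2.5,fy=2.5))
E
```

```text
7.5833 [ 0.456  -0.015   0.2158] [ 0.   0.1 -0.5] 0.0027689396905359914
[[-0.01   0.034 -0.999]
 [ 0.017 -0.999 -0.034]
 [-1.    -0.017  0.01 ]]
standby 269 angle from -x toward +y:  0.005 end [ 0.4298 -0.2339]
bypass 146 angle from -x toward +y:  1.57 end [0.5375 0.0201]
running 47 angle from -x toward +y:  0.132 end [0.4902 0.0904]
```

View pics/c5a.png

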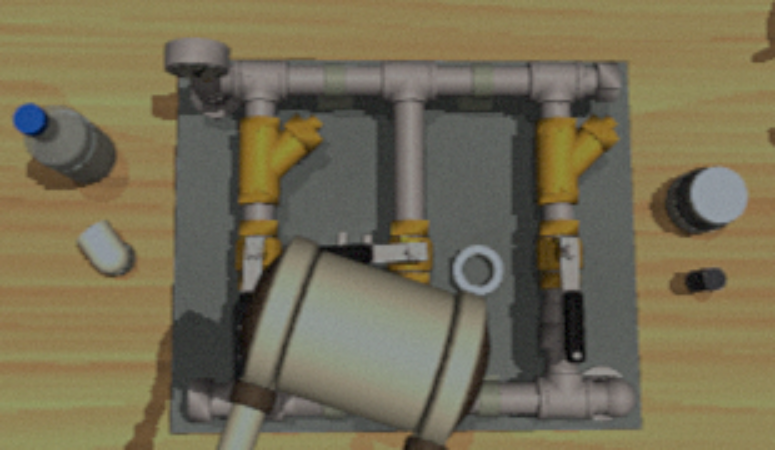

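The standby lever (565,300) is in line at about 0.005 rad, and the bypass is unmoved. Next is the running lever.

Emit:
{"api": "play_rows", "payload": {
  "commands": [0,0,-0.03,-0.004,0,0.005,0.008,0,0,-0.022,-0.004,0,0.005,0.008,0,0.02,0,0,0,0,0,0,0.03,0,0,0,0,0,0,0.025,0,0,0,0,0,0,0.018,0,0,0,0,0,0,0.002,0,0,0,0,0]
}}

```text
clock: 8.22
tcp_pos: [0.463, 0.0296, 0.1175]
orientation: [1.81, 1.557, -1.299]
ft_force: [0.0, -0.9, 0.2]
finger_gap: 0.006
```

Run:
```python
from arc import *
print(where()[1].round(3))
deltas([.540,.087],[176,168,160,152,144,136,128,120,112,104,97,92,90],-1)
```

```text
8.2167 [0.463  0.0296 0.1175] [ 0.  -0.9  0.2] 0.005770370547034743
[[ 0.004  0.032 -0.999]
 [-0.013 -0.999 -0.032]
 [-1.     0.013 -0.003]]
8.2167 [0.463  0.0296 0.1175] [ 0.  -0.9  0.2] 0.005770370547034743
176 [0.4632 0.0636] [-0.0004 -0.034  -0.0013]
168 [0.4605 0.0736] [-0.0001 -0.01    0.0024]
160 [0.4591 0.0841] [-0.0001 -0.0106  0.001 ]
152 [0.4594 0.0952] [-0.0001 -0.011  -0.0006]
144 [0.4614 0.1065] [-0.0001 -0.0112 -0.0024]
136 [0.4653 0.1176] [-0.0001 -0.011  -0.0042]
128 [0.471  0.1283] [-0.0001 -0.0105 -0.0061]
120 [0.4785 0.1381] [-0.0001 -0.0096 -0.0079]
112 [0.4878 0.1468] [-0.0001 -0.0084 -0.0095]
104 [0.4985 0.154 ] [-0.0001 -0.0068 -0.011 ]
97 [0.5089 0.1587] [-0.     -0.0045 -0.0105]
92 [0.5168 0.1612] [-0.     -0.0022 -0.0079]
90 [0.52  0.162] [ 0.     -0.0007 -0.0032]
```

Emit:
{"api": "play_rows", "payload": {
  "commands": [0,0.001,-0.012,-0.001,0,0,-0.007,0,0.001,-0.012,0,0,0,-0.006,0,0.001,-0.01,0.001,0,0,-0.008,0,0.002,-0.012,0.002,0,0,-0.01,0,0.002,-0.012,0.001,0,0,-0.01,0,0.002,-0.012,0,0,0,-0.01,0,0,0,0,0,0,0]
}}

```text
clock: 8.8
tcp_pos: [0.4649, 0.0947, 0.1148]
orientation: [-2.343, 1.544, 0.83]
ft_force: [-1.0, 0.2, -0.3]
finger_gap: 0.001
```

Run:
```python
from arc import *
print(where()[1].round(3))
deltas([.540,.087],[160,152,144,136,128,120,112,104,97,92,90],-1)
```

```text
8.8 [0.4649 0.0947 0.1148] [-1.   0.2 -0.3] 0.0014013418023270767
[[ 0.018  0.032 -0.999]
 [ 0.02  -0.999 -0.031]
 [-1.    -0.019 -0.019]]
8.8 [0.4649 0.0947 0.1148] [-1.   0.2 -0.3] 0.0014013418023270767
160 [0.4591 0.0841] [-0.0003  0.0104  0.0061]
152 [0.4594 0.0952] [ 0.0002 -0.011  -0.0006]
144 [0.4614 0.1065] [ 0.0003 -0.0112 -0.0024]
136 [0.4653 0.1176] [ 0.0003 -0.011  -0.0042]
128 [0.471  0.1283] [ 0.0003 -0.0105 -0.0061]
120 [0.4785 0.1381] [ 0.0003 -0.0096 -0.0078]
112 [0.4878 0.1468] [ 0.0003 -0.0084 -0.0095]
104 [0.4985 0.154 ] [ 0.0003 -0.0068 -0.0109]
97 [0.5089 0.1587] [ 0.0003 -0.0045 -0.0105]
92 [0.5168 0.1612] [ 0.0002 -0.0022 -0.0079]
90 [0.52  0.162] [ 0.0001 -0.0007 -0.0032]
```

Emit:
{"api": "play_rows", "payload": {
  "commands": [0,-0.001,-0.01,0.001,0,-0.005,0.004,0,0,-0.011,-0.002,0,-0.005,0,0,0,-0.011,-0.004,0,-0.004,-0.003,0,0,-0.011,-0.006,0,0,-0.005,0,0,-0.01,-0.008,0,0.003,-0.004,0,0,0,0,0,0,0]
}}

```text
clock: 9.3
tcp_pos: [0.4816, 0.1405, 0.1197]
orientation: [2.6, 1.565, -0.503]
ft_force: [0.4, -0.2, -0.2]
finger_gap: 0.002
```

Run:
```python
from arc import *
print(where()[1].round(3))
deltas([.540,.087],[128,120,112,104,97,92,90],-1)
```

```text
9.3 [0.4816 0.1405 0.1197] [ 0.4 -0.2 -0.2] 0.002036754331231094
[[ 0.005  0.038 -0.999]
 [-0.003 -0.999 -0.038]
 [-1.     0.003 -0.005]]
9.3 [0.4816 0.1405 0.1197] [ 0.4 -0.2 -0.2] 0.002036754331231094
128 [0.471  0.1283] [-0.      0.0118  0.0111]
120 [0.4785 0.1381] [ 0.     -0.0096 -0.0079]
112 [0.4878 0.1468] [ 0.     -0.0083 -0.0096]
104 [0.4985 0.154 ] [ 0.     -0.0067 -0.011 ]
97 [0.5089 0.1587] [ 0.     -0.0044 -0.0106]
92 [0.5168 0.1612] [ 0.     -0.0022 -0.008 ]
90 [0.52  0.162] [ 0.     -0.0006 -0.0033]
```

Emit:
{"api": "play_rows", "payload": {
  "commands": [0,0.002,-0.006,-0.008,0,0.005,-0.002,0,0.002,-0.006,-0.01,0,0.007,-0.001,0,0.001,-0.004,-0.009,0,0.007,0,0,0.001,-0.002,-0.007,0,0.006,0,0,0,0,0,0,0,0]
}}

```text
clock: 9.72
tcp_pos: [0.5112, 0.1586, 0.1172]
orientation: [2.623, 1.549, -0.475]
ft_force: [-0.1, -0.3, -0.4]
finger_gap: 0.001
```

Run:
```python
from arc import *
print(where()[1].round(3))
deltas([.540,.087],[97,92,90],-1)
p=read_camera('top');save(p,'top6');levers(p)
```

```text
9.7167 [0.5112 0.1586 0.1172] [-0.1 -0.3 -0.4] 0.001077934476196676
[[ 0.02   0.043 -0.999]
 [-0.01  -0.999 -0.043]
 [-1.     0.011 -0.019]]
9.7167 [0.5112 0.1586 0.1172] [-0.1 -0.3 -0.4] 0.001077934476196676
97 [0.5089 0.1587] [-0.     -0.0003  0.0023]
92 [0.5168 0.1612] [ 0.0001 -0.0021 -0.008 ]
90 [0.52  0.162] [ 0.0001 -0.0006 -0.0033]
standby 272 angle from -x toward +y:  0.001 end [ 0.4297 -0.2341]
bypass 264 angle from -x toward +y:  1.507 end [0.5318 0.0351]
running few 27
```

Emit:
{"api": "play_rows", "payload": {
  "commands": [0,0,-0.001,-0.005,0,-0.006,0,0,0,0,-0.004,0,-0.006,0]
}}

```text
clock: 9.93
tcp_pos: [0.5167, 0.1603, 0.1175]
orientation: [1.579, 1.559, -1.518]
ft_force: [-7.3, -1.6, 3.8]
finger_gap: 0.007
```

Emit:
{"api": "play_rows", "payload": {
  "commands": [0,0,0,-0.004,0,-0.004,0,0,0,0,-0.003,0,0,0]
}}

```text
clock: 10.1
tcp_pos: [0.5185, 0.1606, 0.1175]
orientation: [0.626, 1.548, -2.47]
ft_force: [-15.4, -4.7, 11.0]
finger_gap: 0.007
```

Emit:
{"api": "play_rows", "payload": {
  "commands": [0,0,0,-0.004,0,0.003,0]
}}

```text
clock: 10.18
tcp_pos: [0.5184, 0.1606, 0.1176]
orientation: [0.506, 1.541, -2.59]
ft_force: [-18.9, -3.6, 12.9]
finger_gap: 0.005
```

Emit:
{"api": "play_rows", "payload": {
  "commands": [0,0,0,0.01,0,0,0,0,0,0,0.015,0,0,0,0,-0.02,0,0.015,0,0,0,0,-0.03,0,0.02,0,0,0,0,-0.03,0.02,0.02,0,0,0,0,-0.02,0.03,0,0,0,0,0,0,0.04,0,0,0,0,0,0,0.04,0,0,0,0,0,0,0.04,0,0,0,0,0,0,0.04,0,0,0,0,0,0,0,0,0,0,0]
}}

```text
clock: 11.1
tcp_pos: [0.452, -0.0532, 0.2357]
orientation: [1.23, 1.558, -1.856]
ft_force: [-0.6, 0.4, 0.1]
finger_gap: -0.001
```

Run:
```python
from arc import *
where()
p=read_camera('top');save(p,'top7');levers(p)
cv2.imwrite('pics/c7a.png',cv2.resize(cv2.imread('pics/top7.png')[110:290,100:410],None,fx=2.5,fy=2.5))
```

```text
11.1 [ 0.452  -0.0532  0.2357] [-0.6  0.4  0.1] -0.0007681910639321584
standby 268 angle from -x toward +y:  0.003 end [ 0.4298 -0.2341]
bypass 150 angle from -x toward +y:  1.506 end [0.5328 0.0352]
running 290 angle from -x toward +y:  1.573 end [0.5375 0.1949]
```

View pics/c7a.png

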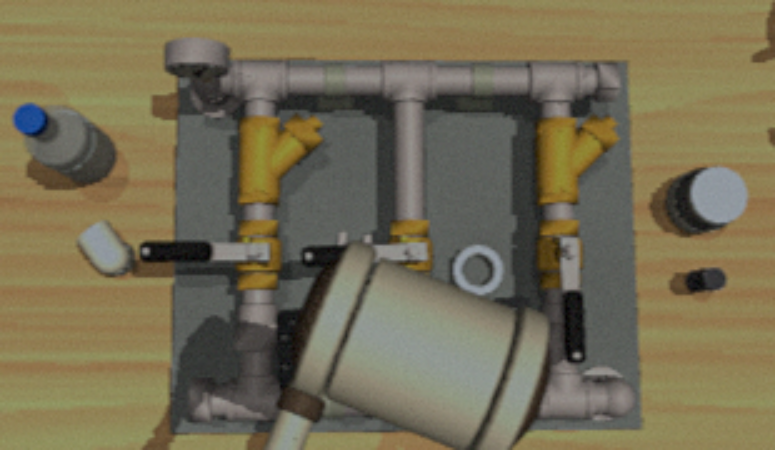

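The running lever (205,250) stands square at 1.573 rad, the standby lever is in line, and the bypass and the visible bystanders have not moved. The arm is clear at z = 0.236, so I'm handing in.

```bash
python3 -c "
from station import *
print(finish_job())"
```

```text
the job is handed in; nothing more can be done
None
```

The water is changed over: I opened the standby line first, then shut the running line, pushing each lever with the closed fingertips. I handed the job in at about 11 s of the 58 s allowed; it gave no verdict.

| Lever | Last measured angle (top camera) | Needed |
|---|---|---|
| Standby | 0.003 rad, in line | below 0.14 |
| Running | 1.573 rad, square across | above 1.43 |
| Bypass | 1.506 rad | above 1.35 |

- **Order:** the standby lever measured 0.005 rad before I touched the running one.
- **Force:** the highest reading between moves was about 28 N at the standby stop and 23 N at the running stop, both under 40 N. Forces within a move were not sampled.
- **Bystanders:** the bottle, elbow, tape roll, jar and screen look where they started in the last picture. The arm hid most of the wrench, but it looked unmoved earlier and I didn't go near it.
- **Bypass reading:** one reading with the arm partly hiding the bypass lever gave 1.57 rad. The clear views agreed on about 1.505 rad, the same as at the start.
- **Tool drift:** the tool tilted and rose a little while pushing, up to about 2° and 5 mm. I corrected it along the way.

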